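# Park the brass roller at the top of its sloped gutter

## Robot

A 7-joint arm with a two-finger parallel gripper is mounted at the origin on the work surface; the furniture and walls round the work are solid. World frame = base frame: x ahead of the robot, y to its left, z up, the work surface at z = 0. Lengths are in m, angles in rad, forces in N, time in s.
With the tool pointing down it reaches from about 0.4 to 0.875 m from the base axis. Payload 6.5 kg.
Tool frame: the origin (TCP) lies midway between the tips of the shut fingers; the grasp point (between the pads) lies 19 mm behind it; z points along the fingers, y is the direction in which the jaws open and shut (so a half turn about z gives the same grasp; the last joint's range is limited). The gripper opens to 88 mm and grips with 3 to 60 N. Pads are 18 mm wide; open, the fingers measure 123 mm over their backs; the gripper's body (75 mm by 187 mm) begins 45 mm behind the grasp point.
Start: joints at [-1.34, 0.536, -0.004, 1.538, 0.003, 1.067, -0.071], TCP at [0.19, 0.622, 0.239] pointing down, gripper open.
Joint ranges: [-2.7, 2.7], [-0.37, 2.16], [-1.27, 1.26], [0.24, 2.4], [-1.31, 4.45], [0.19, 1.91], [-2.76, 2.76]. Speed limits (rad/s): [2.39, 2.39, 3.14, 3.14, 3.14, 3.14, 3.14].

## Interface

Orientations are given as [roll, pitch, yaw] about the fixed x, y, z axes, in that order (R = Rz(yaw) Ry(pitch) Rx(roll)).
In Python, from rig import env gives the robot as it stands.
- The arm moves only by the tool send_rows, never from a script. Its argument "targets" is a list of rows, each an object with "slide": the shift along the world's x, y, z each as a share of 3 cm, from -1 to 1, a list of three; "turn": the turn, a rotation vector about the world's x, y, z each as a share of 0.12 rad, from -1 to 1, a list of three; "grip": the closure, from 0 (fully open) to 1 (shut). A call has 1 to 5 rows; each row shifts and turns the commanded pose from where the row before left it; what a row does not reach is not made up. A row lasts 1/8 s, in which the tool goes at most 62.5 mm and 10.7 degrees, less where a joint would pass 70% of its speed; a pose out of reach is approached as far as the arm can. A call with a number of a shift or a turn outside -1 to 1 is refused whole. A call with a gripper value outside its range is refused whole. The fingers move at their own pace and stop on an object; the grip force is fixed at half the most. Time passes only in rows, so rows that do not move let the fingers close. It gives the time, the measured TCP pose, the force and the opening at its end, in the units of the state.
- env.read_state(): the state, without advancing time (a new reading comes with each control period).
- env.read_camera(name): name is "side" or "top"; returns (picture, depth): 420x560x3 uint8, red, green, blue; 420x560 float32, m along the optical axis (not along the pixel's ray), 0 where there is no reading.
- env.get_calibration(name): a dict with "intrinsics" (3x3 intrinsics, pixels), "rvec" (rotation vector, rad) and "tvec" (3), from world to camera coordinates, as OpenCV has them. Camera axes: x right, y down, z forward; pixel columns grow to the right and rows downward; lengths in m; the calibration is good to about 2 mm. A picture is of the moment at which its call begins. get_calibration takes no time and is no camera call.
- env.finish_job(): hands the job in, once; it reports no verdict.
The state is a dict: "time": time; "q": joint angles; "joint_vel": joint speeds; "joint_efforts": joint torques, N m; "eef_pos": TCP position; "tool_rot": TCP orientation; "ft_force": force on the tool from outside, world axes, zero at the start; "ft_torque": the same for the moment, N m; "opening": opening from 0.0 (shut) to 1.0 (fully open).
Only numpy, scipy, OpenCV 4.12 (cv2) and the standard library are available. Lean on these libraries where they do the work, as an engineer would, in place of code of your own. Each camera call takes 0.05 s, during which the arm holds its last target. There are 200 camera calls.

## Task

With the fingertips, push the brass roller up its sloped gutter, over the small dark ridge near the top, so that it sits in the pocket between the ridge and the top stop and does not roll back when you let go and move clear. Push it steadily (no flicking) and never lift or carry it. Leave the steel roller where it lies at the bottom of the other gutter and do not disturb the beaker, the weight or the bottle standing around the rack.

Things in the scene. Friction and masses are not known exactly. Their poses are not given: they have to be found in the camera images.
- gutter: Fixed aluminium double gutter: two equal straight channels side by side. Origin on the plane of the channel floors, at the inner faces of the low lips, midway between the channels, 25.5 mm above the bench. x runs uphill along the floors (8 degree slope), y across, z square to the floors. Channel centre lines at y = +46 and -46 mm; 54 mm wide inside; side walls 4 mm thick, 12 mm high.
- ridge_mid (a point): Point on the plane of the channel floors, at x = 150 mm of the gutter, midway between the channels, axes as the gutter's. At this x a dark round-topped ridge, 2.5 mm high above the floor, crosses each channel. A roller whose centre is past about x = 154 mm rolls on into the pocket by itself; short of that it rolls back down to the low lip.
- stop_mid (a point): Point on the plane of the channel floors, at x = 182.5 mm of the gutter, midway between the channels, axes as the gutter's. At this x is the face of each channel's top stop: a black rubber pad on a plate 26 mm high that ends at x = 193 mm. A roller at rest in the pocket between ridge and stop has its centre at x about 160 to 163 mm.
- rack: Grey baseboard of the gutter, 214 (along the gutter) x 176 x 10 mm, fixed to the bench. Origin: centre of its underside; x points uphill in plan, z up. The low lip of each channel runs from x = -6 to 0 mm of the gutter, 8 mm high above the channel floor. Nothing stands above the channels or just below their low ends.
- brass_roller: Brass-coloured polished roller, 40 mm in diameter, 50 mm long, about 0.25 kg (0.18 to 0.35), lying across either channel, free to roll along it; starts resting on the low lip (centre at gutter x = 16 mm). Origin: its centre, 20 mm above the channel floor; its y axis is the roller's axis (x and z turn as it rolls). Smooth, friction about 0.2. Pushing it over the ridge takes about 3 to 8 N.
- steel_roller: Steel-grey polished roller of the same size and shape, lying on the low lip of the other channel; to be left there. The origin is its centre.
- beaker: Bystander: clear plastic beaker, 54 mm in diameter, 68 mm high, standing beside the rack, on the side away from the robot. Origin: centre of its underside.
- weight: Bystander: brass calibration weight with a knob, 22 mm in diameter, 36 mm high, standing beside the rack, on the robot's side. Origin: centre of its underside.
- bottle: Bystander: small sample bottle with a red screw cap, 42 mm in diameter, 78 mm high, standing beyond the top end of the rack. Origin: centre of its underside.
Not all that is in view belongs to the job. Leave any orange look-alike of the brass_roller alone. What is shaped like the steel_roller but orange is not meant.

How it is judged:
By the outcome, as a careful person would: the job done as asked, in the order asked, and still so for the second after the job is handed in, with the robot touching nothing.
It also fails if it takes over 40 s, if anything falls off the work surface, if the arm or the gripper's body presses on something with over 40 N, if the wrist force passes 120 N, or if a joint passes its speed limit or range.

## Working session

There is one attempt and no reset: what is moved stays moved. The work goes in short steps, Python scripts to look and compute and a tool call to move; the robot and the scene stay as the last step left them, time stands still between calls to the robot, and variables do not carry over. Pictures are saved under pics/ and viewed, about 8 in all and at most 12, crops included, and the job is handed in when it is done.

Besides the shell and the picture viewer there is one more tool, called after "Request:" by a JSON object that holds its "api" and its "payload", one argument or row to a line. send_rows: Moves the arm, as the interface text tells. Its arguments: {"type":"object","properties":{"targets":{"type":"array"}},"required":["targets"]}

```bash
mkdir -p pics
cat > h.py <<'E'
import numpy as np, cv2
from rig import env
def cal(n):
    c=env.get_calibration(n); R=cv2.Rodrigues(np.array(c["rvec"],float))[0]
    return np.array(c["intrinsics"],float),R,np.array(c["tvec"],float).ravel()
def ray(n,u,v):
    K,R,t=cal(n); d=R.T@np.linalg.inv(K)@[u,v,1]; return -R.T@t,d
def onz(n,u,v,z):
    o,d=ray(n,u,v); return o+d*(z-o[2])/d[2]
def pt(n,u,v,depth):
    o,d=ray(n,u,v); return o+d*depth
def proj(n,p):
    K,R,t=cal(n); q=K@(R@np.array(p)+t); return q[:2]/q[2]
E
python3 - <<'E'
from h import *
for n in("top","side"):
    p,d=env.read_camera(n); cv2.imwrite(f"pics/{n}0.png",p[:,:,::-1]); np.savez(f"{n}0.npz",p=p,d=d)
    K,R,t=cal(n); print(n,K[0,0],-R.T@t,R[2])
print(env.read_state())
E
```

```text
top 409.7484108706859 [0.44113818 0.07826025 0.88954169] [ 0.18742499 -0.00404647 -0.98227058]
side 492.85778155914545 [0.21907905 0.55934926 0.65453895] [ 0.4386891  -0.58757046 -0.6799359 ]
{'time': 0.1, 'q': array([-1.34019595,  0.53706926, -0.00442636,  1.5388014 ,  0.00259643,
        1.06726966, -0.07118547]), 'joint_vel': array([-0.00026003, -0.00208564, -0.00033526, -0.00293229,  0.00023342,
        0.00225978,  0.00022   ]), 'joint_efforts': array([ 3.52328760e-03, -5.72074556e+01,  9.94325504e-01, -2.52228445e+01,
       -5.61608223e-02,  1.34484519e-02,  4.71128237e-05]), 'eef_pos': array([0.18995541, 0.62103801, 0.23792993]), 'tool_rot': array([-3.14005516e+00,  1.17283712e-04,  2.84486640e+00]), 'ft_force': array([-0.05446194,  0.59966002, -1.17267038]), 'ft_torque': array([ 0.06263384, -0.03957618, -0.01671618]), 'opening': 0.998281575491017}
```

View pics/top0.png

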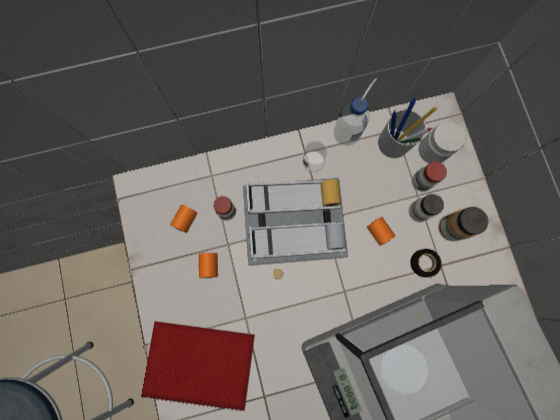

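View pics/side0.png

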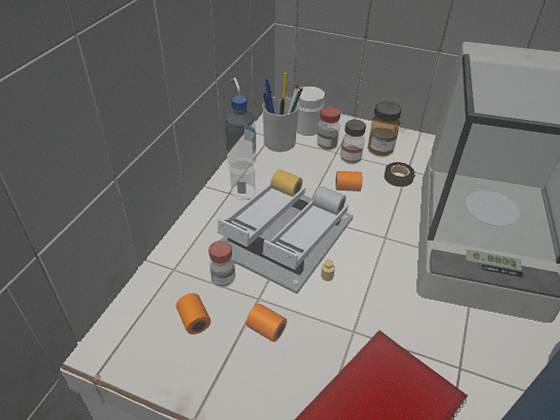

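Top view: brass roller at (331,193) in the upper channel, steel one at (337,236). The orange look-alikes are at (183,218), (208,265) and (381,231), outside the rack. The uphill end is on the left, with the stop pads near u=253 and the ridges near u=266.

Run:
```python
from h import *
f=np.load("top0.npz");p,d=f["p"],f["d"]
c=p[165:280,195:365]; cv2.imwrite("pics/crop0.png",cv2.resize(c[:,:,::-1],None,fx=4.6,fy=4.6,interpolation=cv2.INTER_CUBIC))
hsv=cv2.cvtColor(p,cv2.COLOR_RGB2HSV)
m=cv2.inRange(hsv,(16,120,60),(30,255,255)); m[:165]=0;m[280:]=0;m[:,:195]=0;m[:,365:]=0
n,l,s,ce=cv2.connectedComponentsWithStats(m)
for i in range(1,n):
    if s[i,4]>20: print(s[i],ce[i],onz("top",*ce[i],.06), cv2.minAreaRect(np.argwhere(l==i)[:,::-1].astype(np.float32)))
for nm,u,v in [("brass",331,193),("steel",337,236),("c1",244,182),("c2",342,178),("c3",348,258),("c4",246,264),("weight",278,273),("bottle",223,204),("beaker",315,157),("floorL",285,198),("floorR",290,241),("pad",253,198)]:
    print(nm,pt("top",u,v,d[v,u]).round(4))
```

```text
[321 180  20  26 430] [330.27674419 192.01860465] [ 0.63203642 -0.03272017  0.06      ] ((330.1707763671875, 192.03659057617188), (24.62623405456543, 18.00033950805664), 83.6598129272461)
brass [ 0.6283 -0.0332  0.0673]
steel [ 0.5391 -0.0432  0.0709]
c1 [6.672e-01 1.518e-01 2.000e-04]
c2 [ 0.678  -0.0674  0.0012]
c3 [ 0.5    -0.0768 -0.0012]
c4 [0.4855 0.1434 0.0011]
weight [0.4658 0.0746 0.0384]
bottle [0.601  0.1864 0.0802]
beaker [ 0.7253 -0.0071  0.0048]
floorL [0.6224 0.0609 0.0423]
floorR [0.5315 0.0502 0.0412]
pad [0.6202 0.1281 0.0502]
```

View pics/crop0.png

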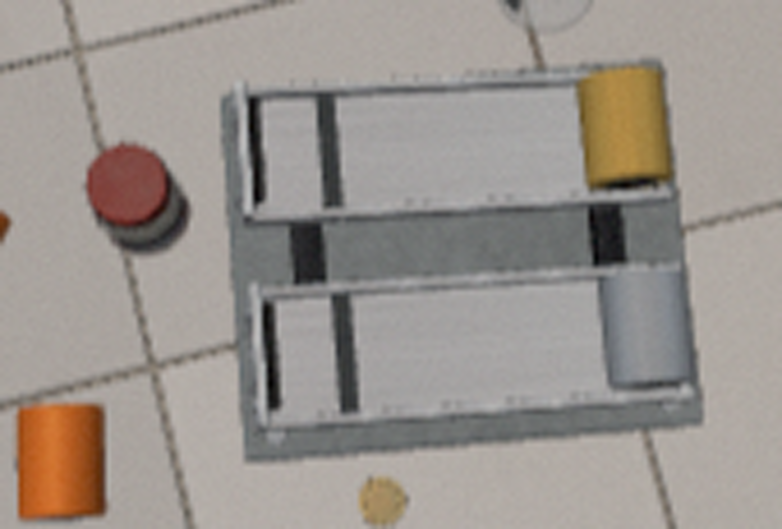

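The crop confirms the brass-coloured roller (crop (625,127)) on the low lip of the upper channel. Its ridge is at crop (330,150) and its pad at (257,150). The orange ones are off the rack. Next I'll fix the gutter axis and check how tall the balance is.

Run:
```python
from h import *
f=np.load("top0.npz");p,d=f["p"],f["d"]
C=lambda u,v:(195+u/4.6,165+v/4.6)
for nm,u,v,z in [("ridgeB",330,150,.049),("ridgeS",346,352,.049),("wallBtopL",240,88,.062),("wallBtopR",580,77,.042),("wallB2L",250,218,.063),("wallB2R",670,195,.040),("wallS1L",258,290,.063),("wallS2L",268,420,.063),("wallS2R",690,395,.040)]:
    print(nm,onz("top",*C(u,v),z).round(4))
s=np.load("side0.npz"); hsv=cv2.cvtColor(s["p"],cv2.COLOR_RGB2HSV)
# point cloud from both
for n,g in(("top",f),("side",s)):
    K,R,t=cal(n); D=g["d"]; v,u=np.mgrid[:420,:560]
    P=(np.stack([(u-K[0,2])/K[0,0]*D,(v-K[1,2])/K[1,1]*D,D],-1)-t)@R
    ok=(D>0)
    q=P[ok&(P[...,2]>.09)&(P[...,0]>.1)&(P[...,0]<.9)&(P[...,1]>-.5)&(P[...,1]<.6)]
    H,xe,ye=np.histogram2d(q[:,0],q[:,1],bins=[np.arange(.1,.95,.1),np.arange(-.5,.65,.1)])
    print(n); 
    for i in range(8): print(xe[i].round(1),[ (q[(q[:,0]>=xe[i])&(q[:,0]<xe[i+1])&(q[:,1]>=ye[j])&(q[:,1]<ye[j+1]),2].max().round(2) if H[i,j]>10 else 0) for j in range(11)])
    m=ok&(P[...,2]>.055)&(abs(P[...,0]-.585)<.09)&(P[...,1]<-.01)&(P[...,1]>-.07)
    for lo,hi in((.5,.575),(.595,.68)):
        r=P[m&(P[...,0]>lo)&(P[...,0]<hi)]; print("roller",r.mean(0).round(4),r.min(0).round(4),r.max(0).round(4))
```

```text
ridgeB [0.6215 0.0994 0.049 ]
ridgeS [0.5293 0.0911 0.049 ]
wallBtopL [0.647 0.14  0.062]
wallBtopR [ 0.6585 -0.0159  0.042 ]
wallB2L [0.5873 0.1342 0.063 ]
wallB2R [ 0.6035 -0.0568  0.04  ]
wallS1L [0.555  0.1301 0.063 ]
wallS2L [0.4978 0.1246 0.063 ]
wallS2R [ 0.5119 -0.0638  0.04  ]
top
0.1 [0, 0, 0, 0, 0, 0, 0, 0, 0, 0, 0]
0.2 [0, 0, np.float64(0.31), np.float64(0.31), np.float64(0.31), 0, 0, 0, 0, 0, 0]
0.3 [0, np.float64(0.31), np.float64(0.31), np.float64(0.31), np.float64(0.31), 0, 0, 0, 0, 0, 0]
0.4 [np.float64(0.14), 0, np.float64(0.31), np.float64(0.31), 0, 0, 0, 0, 0, 0, 0]
0.5 [np.float64(0.2), np.float64(0.11), np.float64(0.11), 0, 0, 0, 0, 0, 0, 0, 0]
0.6 [np.float64(0.22), np.float64(0.25), np.float64(0.09), 0, 0, 0, 0, 0, np.float64(0.5), np.float64(0.45), np.float64(0.3)]
0.7 [0, np.float64(0.31), np.float64(0.15), np.float64(0.15), np.float64(0.41), np.float64(0.46), np.float64(0.49), np.float64(0.52), np.float64(0.54), 0, 0]
0.8 [0, np.float64(0.35), np.float64(0.36), np.float64(0.39), np.float64(0.42), np.float64(0.42), 0, 0, 0, 0, 0]
roller [ 0.5397 -0.0413  0.0
[... 443 characters left out ...]
at64(0.31), np.float64(0.31), 0, 0, 0, 0, 0, 0, 0]
0.5 [np.float64(0.31), np.float64(0.11), np.float64(0.11), 0, 0, 0, 0, 0, 0, 0, 0]
0.6 [np.float64(0.29), np.float64(0.29), np.float64(0.09), 0, 0, 0, 0, 0, np.float64(0.4), np.float64(0.34), np.float64(0.13)]
0.7 [0, np.float64(0.28), np.float64(0.15), np.float64(0.15), np.float64(0.19), np.float64(0.4), np.float64(0.43), np.float64(0.47), np.float64(0.48), 0, 0]
0.8 [0, np.float64(0.26), np.float64(0.29), np.float64(0.33), np.float64(0.36), np.float64(0.37), 0, 0, 0, 0, 0]
roller [ 0.5402 -0.0358  0.0629] [ 0.5163 -0.0611  0.055 ] [ 0.5675 -0.0211  0.0692]
roller [ 0.6313 -0.0277  0.0627] [ 0.6074 -0.051   0.055 ] [ 0.6598 -0.0121  0.0691]
```

Run:
```python
from h import *
for n in("top","side"):
    g=np.load(n+"0.npz"); K,R,t=cal(n); D=g["d"]; v,u=np.mgrid[:420,:560]
    P=(np.stack([(u-K[0,2])/K[0,0]*D,(v-K[1,2])/K[1,1]*D,D],-1)-t)@R
    for y in(-.15,-.1,-.05,0,.05,.1,.15,.2,.3):
        q=P[(D>0)&(abs(P[...,1]-y)<.01)&(P[...,0]>.66)&(P[...,2]>.05)]
        w=q[q[:,2]>.12]
        print(n,y,"min x of pts z>.05:",np.percentile(q[:,0],1).round(3) if len(q) else None,"z>.12:",w[:,0].min().round(3) if len(w) else None)
    q=P[(D>0)&(P[...,2]>.2)&(P[...,1]>-.35)&(P[...,1]<.1)&(P[...,0]<.6)]
    print("balance max x for y bins",[ (y,q[abs(q[:,1]-y)<.02][:,0].max().round(3)) for y in(-.3,-.25,-.2,-.15,-.1,-.05,0,.03) if (abs(q[:,1]-y)<.02).any()])
```

```text
top -0.15 min x of pts z>.05: 0.733 z>.12: 0.732
top -0.1 min x of pts z>.05: 0.755 z>.12: 0.766
top -0.05 min x of pts z>.05: 0.761 z>.12: 0.774
top 0 min x of pts z>.05: 0.691 z>.12: 0.795
top 0.05 min x of pts z>.05: 0.783 z>.12: 0.783
top 0.1 min x of pts z>.05: 0.77 z>.12: 0.769
top 0.15 min x of pts z>.05: 0.756 z>.12: 0.756
top 0.2 min x of pts z>.05: 0.743 z>.12: 0.742
top 0.3 min x of pts z>.05: 0.716 z>.12: 0.716
balance max x for y bins [(-0.3, np.float64(0.404)), (-0.25, np.float64(0.444)), (-0.2, np.float64(0.428)), (-0.15, np.float64(0.406)), (-0.1, np.float64(0.386)), (-0.05, np.float64(0.364))]
side -0.15 min x of pts z>.05: 0.734 z>.12: 0.734
side -0.1 min x of pts z>.05: 0.758 z>.12: 0.774
side -0.05 min x of pts z>.05: 0.762 z>.12: 0.785
side 0 min x of pts z>.05: 0.693 z>.12: 0.797
side 0.05 min x of pts z>.05: 0.785 z>.12: 0.784
side 0.1 min x of pts z>.05: 0.772 z>.12: 0.77
side 0.15 min x of pts z>.05: 0.758 z>.12: 0.757
side 0.2 min x of pts z>.05: 0.745 z>.12: 0.744
side 0.3 min x of pts z>.05: 0.718 z>.12: 0.717
balance max x for y bins [(-0.3, np.float64(0.393)), (-0.25, np.float64(0.446)), (-0.2, np.float64(0.43)), (-0.15, np.float64(0.408)), (-0.1, np.float64(0.388)), (-0.05, np.float64(0.367))]
```

Request:
{"api": "send_rows", "payload": {
  "targets": [
    {"slide": [0.53, -0.85, 0], "turn": [0, 0, -0.4], "grip": 1},
    {"slide": [0.53, -0.85, 0], "turn": [0, 0, -0.4], "grip": 1},
    {"slide": [0.53, -0.85, 0], "turn": [0, 0, -0.4], "grip": 1},
    {"slide": [0.53, -0.85, 0], "turn": [0, 0, -0.4], "grip": 1},
    {"slide": [0.53, -0.85, 0], "turn": [0, 0, -0.4], "grip": 1}
  ]
}}

```text
time: 0.72
eef_pos: [0.27, 0.4929, 0.2384]
tool_rot: [-3.141, 0.0, 2.603]
ft_force: [0.3, -0.4, 0.4]
opening: 0.456
```

Request:
{"api": "send_rows", "payload": {
  "targets": [
    {"slide": [0.53, -0.85, 0], "turn": [0, 0, -0.4], "grip": 1},
    {"slide": [0.53, -0.85, 0], "turn": [0, 0, -0.4], "grip": 1},
    {"slide": [0.53, -0.85, 0], "turn": [0, 0, -0.4], "grip": 1},
    {"slide": [0.53, -0.85, 0], "turn": [0, 0, -0.4], "grip": 1},
    {"slide": [0.53, -0.85, 0], "turn": [0, 0, -0.4], "grip": 1}
  ]
}}

```text
time: 1.35
eef_pos: [0.3502, 0.3649, 0.2388]
tool_rot: [3.141, 0.0, 2.362]
ft_force: [0.1, 0.3, -0.9]
opening: 0.005
```

Request:
{"api": "send_rows", "payload": {
  "targets": [
    {"slide": [0.53, -0.85, 0], "turn": [0, 0, -0.4], "grip": 1},
    {"slide": [0.53, -0.85, 0], "turn": [0, 0, -0.4], "grip": 1},
    {"slide": [0.53, -0.85, 0], "turn": [0, 0, -0.4], "grip": 1},
    {"slide": [0.53, -0.85, 0], "turn": [0, 0, -0.4], "grip": 1},
    {"slide": [0.53, -0.85, 0], "turn": [0, 0, -0.4], "grip": 1}
  ]
}}

```text
time: 1.98
eef_pos: [0.4295, 0.2373, 0.2388]
tool_rot: [3.141, -0.0, 2.122]
ft_force: [-0.1, -0.2, -0.5]
opening: 0.01
```

Request:
{"api": "send_rows", "payload": {
  "targets": [
    {"slide": [0.53, -0.85, 0], "turn": [0, 0, -0.4], "grip": 1},
    {"slide": [0.53, -0.85, 0], "turn": [0, 0, -0.4], "grip": 1},
    {"slide": [0.53, -0.85, 0], "turn": [0, 0, -0.4], "grip": 1},
    {"slide": [0.53, -0.85, 0], "turn": [0, 0, -0.4], "grip": 1},
    {"slide": [0.53, -0.85, 0], "turn": [0, 0, -0.4], "grip": 1}
  ]
}}

```text
time: 2.6
eef_pos: [0.5087, 0.1097, 0.2387]
tool_rot: [3.141, 0.0, 1.882]
ft_force: [0.4, -0.8, 0.6]
opening: 0.005
```

Request:
{"api": "send_rows", "payload": {
  "targets": [
    {"slide": [0.53, -0.85, 0], "turn": [0, 0, -0.4], "grip": 1},
    {"slide": [0.53, -0.85, 0], "turn": [0, 0, -0.4], "grip": 1},
    {"slide": [0.53, -0.85, 0], "turn": [0, 0, -0.4], "grip": 1},
    {"slide": [0.53, -0.85, 0], "turn": [0, 0, -0.4], "grip": 1},
    {"slide": [0, 0, 0], "turn": [0, 0, -0.4], "grip": 1}
  ]
}}

```text
time: 3.22
eef_pos: [0.5725, 0.0056, 0.2388]
tool_rot: [3.141, 0.002, 1.638]
ft_force: [-0.4, 0.2, 0.4]
opening: 0.006
```

Request:
{"api": "send_rows", "payload": {
  "targets": [
    {"slide": [0.5, -0.82, 0], "turn": [0, 0, 0], "grip": 1},
    {"slide": [0.5, -0.82, 0], "turn": [0, 0, 0], "grip": 1},
    {"slide": [0.5, -0.9, -0.5], "turn": [0, 0, 0], "grip": 1},
    {"slide": [0.5, -0.9, -0.9], "turn": [0, 0, 0], "grip": 1},
    {"slide": [0, 0, -0.9], "turn": [0, 0, 0], "grip": 1}
  ]
}}

```text
time: 3.85
eef_pos: [0.632, -0.0981, 0.1691]
tool_rot: [3.141, 0.002, 1.64]
ft_force: [-0.5, 0.4, 0.1]
opening: 0.005
```

Request:
{"api": "send_rows", "payload": {
  "targets": [
    {"slide": [0.08, 0, -0.9], "turn": [0, 0, 0], "grip": 1},
    {"slide": [0, 0, 0], "turn": [0, 0, 0], "grip": 1},
    {"slide": [0, 0, 0], "turn": [0, 0, 0], "grip": 1}
  ]
}}

```text
time: 4.22
eef_pos: [0.6345, -0.0944, 0.1437]
tool_rot: [3.14, 0.0, 1.644]
ft_force: [0.3, -0.0, 0.2]
opening: 0.002
```

Run:
```python
from h import *
a,_=env.read_camera("top"); b,_=env.read_camera("side")
o=np.hstack([cv2.resize(a[130:290,200:400],(500,400)),cv2.resize(b[60:300,170:370],(300,360)).copy() if 0 else cv2.resize(b[80:280,190:340],(300,400))])
cv2.imwrite("pics/m1.png",o[:,:,::-1])
```

```text
(no output)
```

View pics/m1.png

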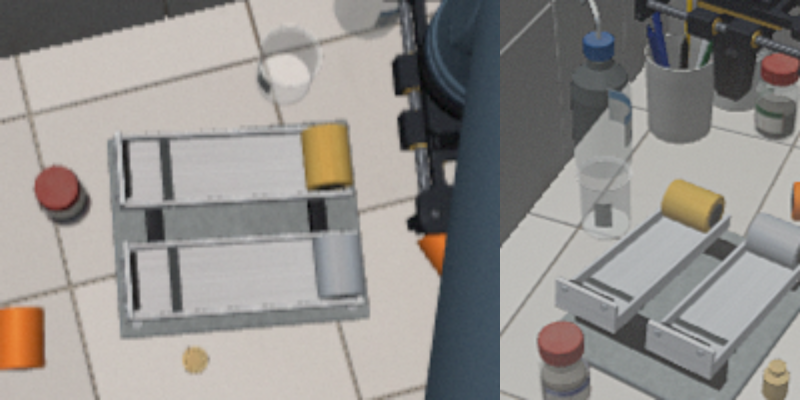

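The view shows the fingers clear of the low end, with both rollers and all the bystanders untouched. Descending.

Request:
{"api": "send_rows", "payload": {
  "targets": [
    {"slide": [0, 0, -0.8], "turn": [0, 0, 0], "grip": 1},
    {"slide": [0, 0, -0.8], "turn": [0, 0, 0], "grip": 1},
    {"slide": [0, 0, -0.8], "turn": [0, 0, 0], "grip": 1},
    {"slide": [0, 0, -0.6], "turn": [0, 0, 0], "grip": 1},
    {"slide": [0, 0, -0.4], "turn": [0, 0, 0], "grip": 1}
  ]
}}

```text
time: 4.95
eef_pos: [0.6343, -0.0936, 0.0404]
tool_rot: [3.141, 0.0, 1.645]
ft_force: [0.1, 0.1, -0.5]
opening: 0.002
```

Request:
{"api": "send_rows", "payload": {
  "targets": [
    {"slide": [0, 0, 0], "turn": [0, 0, 0], "grip": 1},
    {"slide": [0, 0, 0], "turn": [0, 0, 0], "grip": 1}
  ]
}}

```text
time: 5.2
eef_pos: [0.6347, -0.0938, 0.0415]
tool_rot: [3.14, 0.0, 1.645]
ft_force: [-0.1, -0.6, 0.3]
opening: 0.005
```

Run:
```python
from h import *
a,_=env.read_camera("top"); b,_=env.read_camera("side")
o=np.hstack([cv2.resize(a[150:270,280:400],(400,400)),cv2.resize(b[130:250,230:350],(400,400))])
cv2.imwrite("pics/m2.png",o[:,:,::-1])
```

```text
(no output)
```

View pics/m2.png

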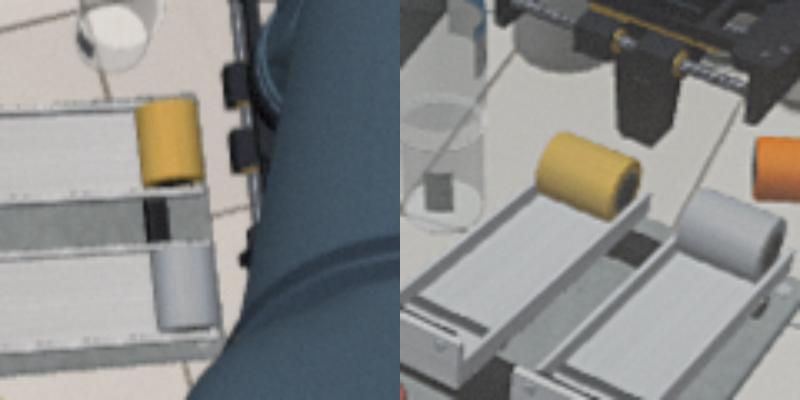

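Fingers are centred behind the brass roller, clear of the lip and of the decoy. Pushing slowly.

Request:
{"api": "send_rows", "payload": {
  "targets": [
    {"slide": [-0.015, 0.2, 0], "turn": [0, 0, 0], "grip": 1},
    {"slide": [-0.015, 0.2, 0], "turn": [0, 0, 0], "grip": 1},
    {"slide": [-0.015, 0.2, 0], "turn": [0, 0, 0], "grip": 1},
    {"slide": [-0.015, 0.2, 0], "turn": [0, 0, 0], "grip": 1},
    {"slide": [-0.015, 0.2, 0], "turn": [0, 0, 0], "grip": 1}
  ]
}}

```text
time: 5.92
eef_pos: [0.6318, -0.0634, 0.0407]
tool_rot: [3.142, 0.0, 1.645]
ft_force: [0.7, -1.3, 0.1]
opening: 0.006
```

Request:
{"api": "send_rows", "payload": {
  "targets": [
    {"slide": [-0.015, 0.2, 0.028], "turn": [0, 0, 0], "grip": 1},
    {"slide": [-0.015, 0.2, 0.028], "turn": [0, 0, 0], "grip": 1},
    {"slide": [-0.015, 0.2, 0.028], "turn": [0, 0, 0], "grip": 1},
    {"slide": [-0.015, 0.2, 0.028], "turn": [0, 0, 0], "grip": 1},
    {"slide": [-0.015, 0.2, 0.028], "turn": [0, 0, 0], "grip": 1}
  ]
}}

```text
time: 6.55
eef_pos: [0.6296, -0.0332, 0.045]
tool_rot: [-3.142, 0.0, 1.645]
ft_force: [0.1, -0.7, 0.3]
opening: 0.001
```

Run:
```python
from h import *
a,_=env.read_camera("top"); b,_=env.read_camera("side")
o=np.hstack([cv2.resize(a[150:270,240:360],(400,400)),cv2.resize(b[130:250,220:340],(400,400))])
cv2.imwrite("pics/m3.png",o[:,:,::-1]); print(env.read_state()["ft_force"])
```

```text
[-0.09858776  0.35205132  0.38249839]
```

View pics/m3.png

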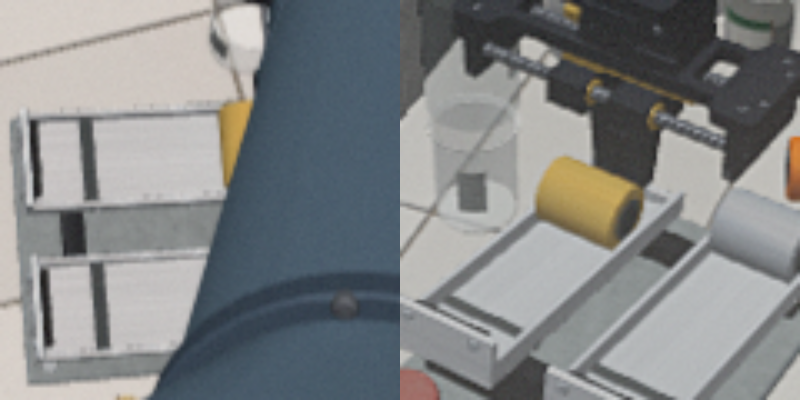

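The roller is moving up its channel squarely ahead of the fingers; the steel roller and beaker haven't moved. Continuing to just before the ridge.

Request:
{"api": "send_rows", "payload": {
  "targets": [
    {"slide": [-0.015, 0.2, 0.028], "turn": [0, 0, 0], "grip": 1},
    {"slide": [-0.015, 0.2, 0.028], "turn": [0, 0, 0], "grip": 1},
    {"slide": [-0.015, 0.2, 0.028], "turn": [0, 0, 0], "grip": 1},
    {"slide": [-0.015, 0.2, 0.028], "turn": [0, 0, 0], "grip": 1},
    {"slide": [-0.015, 0.2, 0.028], "turn": [0, 0, 0], "grip": 1}
  ]
}}

```text
time: 7.28
eef_pos: [0.6273, -0.0032, 0.0492]
tool_rot: [3.142, 0.0, 1.645]
ft_force: [0.6, -0.5, -0.0]
opening: 0.001
```

Request:
{"api": "send_rows", "payload": {
  "targets": [
    {"slide": [-0.015, 0.2, 0.028], "turn": [0, 0, 0], "grip": 1},
    {"slide": [-0.015, 0.2, 0.028], "turn": [0, 0, 0], "grip": 1},
    {"slide": [-0.015, 0.2, 0.028], "turn": [0, 0, 0], "grip": 1},
    {"slide": [-0.015, 0.2, 0.028], "turn": [0, 0, 0], "grip": 1},
    {"slide": [-0.015, 0.2, 0.028], "turn": [0, 0, 0], "grip": 1}
  ]
}}

```text
time: 7.9
eef_pos: [0.625, 0.0268, 0.0534]
tool_rot: [-3.142, 0.0, 1.645]
ft_force: [0.1, -1.5, 0.6]
opening: 0.004
```

Request:
{"api": "send_rows", "payload": {
  "targets": [
    {"slide": [-0.015, 0.2, 0.028], "turn": [0, 0, 0], "grip": 1},
    {"slide": [-0.015, 0.2, 0.028], "turn": [0, 0, 0], "grip": 1},
    {"slide": [-0.015, 0.2, 0.028], "turn": [0, 0, 0], "grip": 1},
    {"slide": [-0.012, 0.15, 0.02], "turn": [0, 0, 0], "grip": 1}
  ]
}}

```text
time: 8.4
eef_pos: [0.6233, 0.0494, 0.0565]
tool_rot: [-3.142, -0.0, 1.645]
ft_force: [0.2, -2.0, 1.5]
opening: 0.005
```

Run:
```python
from h import *
a,_=env.read_camera("top"); b,_=env.read_camera("side")
o=np.hstack([cv2.resize(a[150:270,230:350],(400,400)),cv2.resize(b[150:270,200:320],(400,400))])
cv2.imwrite("pics/m4.png",o[:,:,::-1]); print(env.read_state()["ft_force"])
```

```text
[-0.08089678 -0.63600074  0.39390922]
```

View pics/m4.png

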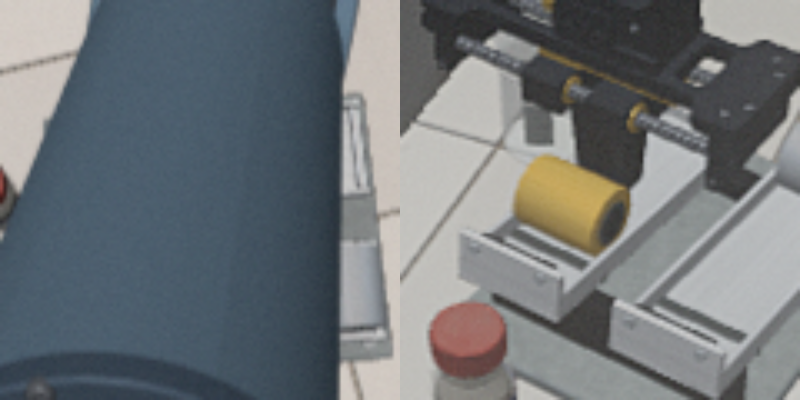

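The roller is just short of the ridge. I'll take it over slowly.

Request:
{"api": "send_rows", "payload": {
  "targets": [
    {"slide": [-0.011, 0.15, 0.022], "turn": [0, 0, 0], "grip": 1},
    {"slide": [-0.011, 0.15, 0.022], "turn": [0, 0, 0], "grip": 1},
    {"slide": [-0.011, 0.15, 0.022], "turn": [0, 0, 0], "grip": 1},
    {"slide": [-0.011, 0.15, 0.022], "turn": [0, 0, 0], "grip": 1}
  ]
}}

```text
time: 9.0
eef_pos: [0.6223, 0.0654, 0.0594]
tool_rot: [3.141, 0.002, 1.643]
ft_force: [-0.8, -1.5, 0.6]
opening: 0.006
```

Request:
{"api": "send_rows", "payload": {
  "targets": [
    {"slide": [-0.008, 0.1, 0.015], "turn": [0, 0, 0], "grip": 1},
    {"slide": [-0.008, 0.1, 0.015], "turn": [0, 0, 0], "grip": 1}
  ]
}}

```text
time: 9.25
eef_pos: [0.6213, 0.0741, 0.0598]
tool_rot: [-3.141, -0.001, 1.646]
ft_force: [-0.3, -0.4, 0.4]
opening: 0.002
```

Run:
```python
from h import *
b,_=env.read_camera("side"); b0=np.load("side0.npz")["p"]
cv2.imwrite("pics/m5.png",cv2.resize(b[150:270,200:320],(600,600),interpolation=cv2.INTER_CUBIC)[:,:,::-1]); print(env.read_state()["ft_force"])
m=cv2.inRange(cv2.cvtColor(b,cv2.COLOR_RGB2HSV),(16,120,60),(30,255,255));m[:150]=0;m[260:]=0;m[:,320:]=0;m[:,:200]=0
ys,xs=np.nonzero(m);print(xs.mean(),ys.mean())
for X in(146,150,154,158,162):
    s=(X-16)/1000; print(X,proj("side",[.6305-.075*s*.99,-.033+.9875*s,.0475+s*.139]).round(1))
```

```text
[-0.51215121  0.95330953 -0.79570779]
241.4078431372549 212.81960784313725
146 [248. 216.]
150 [246.6 217.1]
154 [245.3 218.2]
158 [243.9 219.3]
162 [242.6 220.4]
```

View pics/m5.png

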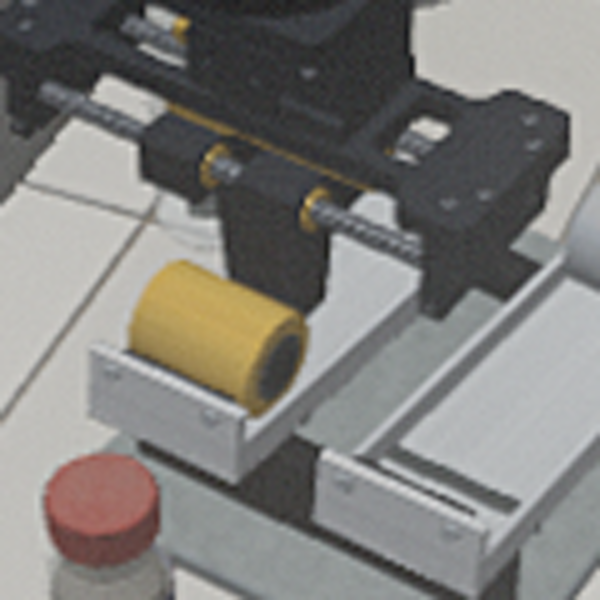

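The roller looks past the ridge and in the pocket by the stop, and the push force has dropped to nothing. I'll back off slightly and check that it stays.

Request:
{"api": "send_rows", "payload": {
  "targets": [
    {"slide": [0.01, -0.1, -0.01], "turn": [0, 0, 0], "grip": 1},
    {"slide": [0.01, -0.15, -0.02], "turn": [0, 0, 0], "grip": 1},
    {"slide": [0.01, -0.15, -0.02], "turn": [0, 0, 0], "grip": 1},
    {"slide": [0, 0, 0], "turn": [0, 0, 0], "grip": 1},
    {"slide": [0, 0, 0], "turn": [0, 0, 0], "grip": 1}
  ]
}}

```text
time: 9.93
eef_pos: [0.6225, 0.0609, 0.0584]
tool_rot: [-3.142, -0.0, 1.645]
ft_force: [-1.2, -0.0, 0.3]
opening: 0.004
```

Run:
```python
from h import *
b,_=env.read_camera("side")
m=cv2.inRange(cv2.cvtColor(b,cv2.COLOR_RGB2HSV),(16,120,60),(30,255,255));m[:150]=0;m[260:]=0;m[:,320:]=0;m[:,:200]=0
ys,xs=np.nonzero(m);print(xs.mean(),ys.mean())
```

```text
240.5398406374502 213.5796812749004
```

It stayed in the pocket. Retreating: back, up, then clear.

Request:
{"api": "send_rows", "payload": {
  "targets": [
    {"slide": [0.02, -0.4, -0.02], "turn": [0, 0, 0], "grip": 1},
    {"slide": [0, 0, 0.5], "turn": [0, 0, 0], "grip": 1},
    {"slide": [0, 0, 0.9], "turn": [0, 0, 0], "grip": 1},
    {"slide": [0, 0, 0.9], "turn": [0, 0, 0], "grip": 1},
    {"slide": [0, 0, 0.9], "turn": [0, 0, 0], "grip": 1}
  ]
}}

```text
time: 10.6
eef_pos: [0.6233, 0.0486, 0.1559]
tool_rot: [3.141, -0.0, 1.644]
ft_force: [0.2, 0.1, -0.4]
opening: 0.005
```

Request:
{"api": "send_rows", "payload": {
  "targets": [
    {"slide": [0, 0, 0.9], "turn": [0, 0, 0], "grip": 1},
    {"slide": [0, 0, 0.9], "turn": [0, 0, 0], "grip": 1},
    {"slide": [0, 0, 0.9], "turn": [0, 0, 0], "grip": 1},
    {"slide": [-0.5, 0.8, 0], "turn": [0, 0, 0.4], "grip": 1},
    {"slide": [-0.5, 0.8, 0], "turn": [0, 0, 0.4], "grip": 1}
  ]
}}

```text
time: 11.22
eef_pos: [0.5931, 0.097, 0.2364]
tool_rot: [3.14, -0.0, 1.741]
ft_force: [0.1, -0.5, 0.1]
opening: 0.008
```

Request:
{"api": "send_rows", "payload": {
  "targets": [
    {"slide": [-0.53, 0.85, 0], "turn": [0, 0, 0.4], "grip": 1},
    {"slide": [-0.53, 0.85, 0], "turn": [0, 0, 0.4], "grip": 1},
    {"slide": [-0.53, 0.85, 0], "turn": [0, 0, 0.4], "grip": 1},
    {"slide": [-0.53, 0.85, 0], "turn": [0, 0, 0.4], "grip": 1},
    {"slide": [-0.53, 0.85, 0], "turn": [0, 0, 0.4], "grip": 1}
  ]
}}

```text
time: 11.85
eef_pos: [0.5132, 0.2249, 0.236]
tool_rot: [3.14, -0.0, 1.982]
ft_force: [-0.2, -0.2, 0.5]
opening: 0.004
```

Request:
{"api": "send_rows", "payload": {
  "targets": [
    {"slide": [-0.53, 0.85, 0], "turn": [0, 0, 0.4], "grip": 1},
    {"slide": [-0.53, 0.85, 0], "turn": [0, 0, 0.4], "grip": 1},
    {"slide": [-0.53, 0.85, 0], "turn": [0, 0, 0.4], "grip": 1},
    {"slide": [-0.53, 0.85, 0], "turn": [0, 0, 0.4], "grip": 1},
    {"slide": [-0.53, 0.85, 0], "turn": [0, 0, 0.4], "grip": 1}
  ]
}}

```text
time: 12.48
eef_pos: [0.4338, 0.3527, 0.2358]
tool_rot: [3.14, 0.0, 2.222]
ft_force: [0.5, 0.5, -0.6]
opening: 0.005
```

Request:
{"api": "send_rows", "payload": {
  "targets": [
    {"slide": [-0.53, 0.85, 0], "turn": [0, 0, 0.4], "grip": 1},
    {"slide": [-0.53, 0.85, 0], "turn": [0, 0, 0.4], "grip": 1},
    {"slide": [0, 0, 0], "turn": [0, 0, 0], "grip": 1},
    {"slide": [0, 0, 0], "turn": [0, 0, 0], "grip": 1}
  ]
}}

```text
time: 12.98
eef_pos: [0.4027, 0.4023, 0.2348]
tool_rot: [-3.141, 0.001, 2.316]
ft_force: [0.1, -0.4, 0.1]
opening: 0.002
```

Run:
```python
from h import *
a,_=env.read_camera("top"); b,_=env.read_camera("side")
o=np.hstack([cv2.resize(a[140:290,195:345+50],(400,300)),cv2.resize(b[130:300,190:390],(400,300))])
cv2.imwrite("pics/m6.png",o[:,:,::-1])
for n,i in(("top",a),("side",b)):
    df=np.abs(i.astype(int)-np.load(n+"0.npz")["p"]).max(2)
    k,l,s,c=cv2.connectedComponentsWithStats(cv2.morphologyEx((df>45).astype(np.uint8),cv2.MORPH_OPEN,np.ones((2,2),np.uint8)))
    print(n,[(s[j].tolist()) for j in range(1,k) if s[j,4]>12])
s=env.read_state();print(s["time"],s["eef_pos"],s["ft_force"])
```

```text
top [[321, 181, 21, 27, 483], [253, 183, 21, 28, 507], [12, 249, 17, 12, 80], [0, 267, 100, 122, 6030], [0, 272, 9, 7, 35]]
side [[116, 0, 22, 14, 57], [77, 14, 38, 23, 107], [53, 37, 23, 14, 51], [204, 56, 39, 39, 117], [285, 74, 3, 6, 17], [234, 78, 7, 14, 42], [173, 102, 24, 23, 80], [151, 126, 21, 21, 59], [78, 135, 251, 241, 23130], [271, 170, 33, 28, 617], [237, 207, 25, 22, 300], [285, 257, 12, 13, 110], [298, 257, 4, 4, 13], [502, 352, 58, 68, 1399], [543, 369, 17, 51, 462]]
13.075 [0.40315179 0.40175828 0.23486172] [-0.96053436  0.1604251   0.40358204]
```

View pics/m6.png

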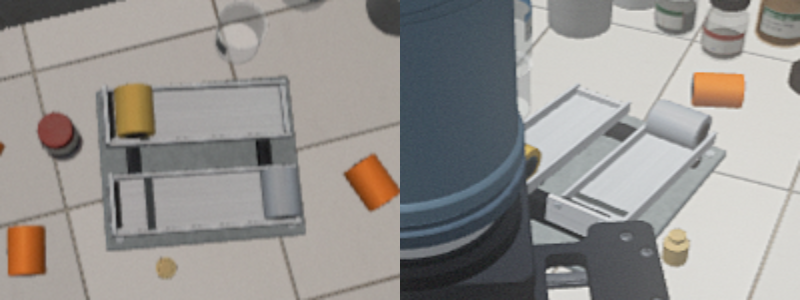

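The brass roller sits in the pocket at top view (263,197). In the rack area, the difference images show only its old and new places. The steel roller, beaker, weight and bottle are unmoved, and the arm is clear.

```bash
python3 -c "
from rig import env
print(env.finish_job())"
```

```text
the job is handed in; nothing more can be done
None
```

I pushed the brass roller slowly up its gutter with the shut fingertips and over the ridge. It now sits in the pocket against the top stop, and I've handed the job in. It took about 13 s of the 40 s allowed, and the force readings printed during the push stayed at about 2.5 N or less.

- **Roller:** it stayed put when I backed the fingers off. It was still in the pocket about 3 s later, with the arm well clear and touching nothing.
- **Surroundings:** comparing the top view before and after, only the brass roller's old and new places changed around the rack. The steel roller, beaker, weight, bottle and orange look-alikes had not moved.
- **Failed or disagreeing checks:** the arm hid most of the final side view, so the last check rests mainly on the top camera. My side-view position estimate was also about 7 px off the colour mask. I relied on the picture and the back-off check instead.

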